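Clamp a fresh barrel in the syringe dispenser

TASK

Load the orange barrel into the syringe dispenser: lift the sprung clamp bar by its red knob, swing it fully aside so that it parks raised on the blue ledge, and lay the barrel centred in the cradle with its nozzle at the yellow outlet block, setting it down rather than dropping it. Then swing the bar back over the barrel and lower it so that it clamps the barrel. Leave the grey barrel on its rest.

Things in the scene. Friction and masses are not known exactly. Their poses are not given: they have to be found in the camera images.
- station: Fixed syringe dispenser; origin on the table under the cradle's middle, z up, sizes in mm. Dark base plate x -42..108, y -155..95, 10 thick. The cradle, two aluminium V blocks at y -38 and 38 (16 wide, 46 high, 60 open between for fingers), holds a barrel along y, nozzle at +y. Low yellow outlet block at y 71..89, 32 high. Pusher plate (face y -87) and black motor at -y, 69 high.
- seat (a point): Where the barrel's origin belongs when it lies centred in the cradle: 48 mm above the table on the station's z axis; axes as the station's.
- post (a point): On the table at the foot of the steel post (114 mm high), the bar's vertical turning axis, at x = 78, y = 0 mm in the station; axes as the station's.
- ledge (a point): Middle of the top of the blue parking ledge, 88 mm above the table; the ledge spans x 42..94, y -47..-15 mm in the station. Its side blocks the bar's turn beyond about 0.2 rad while the bar is low; a bar lifted over it and let go at a turn beyond about 0.3 rad rests on it.
- knob (a point): Grip point in the red knob on the clamp bar's free end: upright cylinder, 22 mm diameter, 36 high; the point is 20 mm above its foot, 16 below its top, 128 from the post's axis, 88 above the table with the bar fully down. x points along the bar to the post, z up. The bar is black, 16 wide, 10 thick, underside 58 above the table when fully down.
- lifter (a joint): Lift of the clamp bar in m: 0 fully down, 0.040 upper stop. A spring always pulls it down (about 6 N to lift at the bottom, 8 N at the top, weight included). It reads 0.030 parked on the ledge, 0.008 resting on a seated barrel.
- bar (a joint): Turn of the clamp bar about the post in rad: 0 straight across the cradle (stop), growing anticlockwise seen from above, stop at 1.75. At 1.57 it lies along the station's -y, beside the cradle, over the blue ledge. Slight friction keeps it where it is left. To come fully down it must be turned back below 0.2.
- barrel: The orange barrel to load, 0.1-0.2 kg. Origin on its axis, mid-body; body 36 mm diameter, 120 long, along its y. White flange 46 diameter, 5 thick at -y (to -65); white tapered nozzle 25 long at +y (to 85). Starts on a low V rest (V blocks at +-38 along it, 60 open between), its axis 34 above the table.
- barrel_nozzle (a point): Tip of the orange barrel's nozzle, 85 mm along its y from its origin.
- spare: A grey barrel of the same shape on a second, equal rest; it must stay there. Origin and axes as for the orange barrel.
Not all that is in view belongs to the job. What is meant by the barrel is not green or purple, and is the larger of those in its own colour.

How it is judged (in metres and radians):
On the way, in this order (a step that is already met when the one before it is completed fails the run):
1. the clamp bar is lifted and turned aside, above the ledge (value of joint lifter above 0.025 m and value of joint bar above 1 rad), for 0.2 s.
2. the orange barrel lies centred in the cradle, nozzle at the outlet block, let go, with the bar still aside (horizontal distance between barrel and seat below 0.014 m and z of barrel in the frame of station between 0.043 and 0.052 m and angle between the y axis of barrel and the y axis of station, either way round below 0.1 rad and y of barrel_nozzle in the frame of station above 0.05 m and contact force between barrel and the fingers below 0.1 N and value of joint bar above 0.9 rad and linear speed of barrel below 0.05 m/s), for 0.2 s.
At the end, for the whole second after the job is handed in: Orange barrel at rest in the cradle, let go: within 14 mm of the seat in plan, 43-52 mm high, parallel within 0.1 rad, nozzle towards the outlet block; bar turned below 0.2 rad, lift 4-12 mm, pressing on the barrel with over 1 N; grey barrel within 30 mm of its start (horizontal distance between barrel and seat below 0.014 m and z of barrel in the frame of station between 0.043 and 0.052 m and angle between the y axis of barrel and the y axis of station, either way round below 0.1 rad and y of barrel_nozzle in the frame of station above 0.05 m and contact force between barrel and the fingers below 0.1 N and value of joint bar below 0.2 rad and value of joint lifter between 0.004 and 0.012 m and contact force between bar and barrel above 1 N and linear speed of barrel below 0.02 m/s and distance of spare from where it was at the start of the episode below 0.03 m); the robot touches nothing.
It fails at once if the orange barrel is dropped: falling free of the fingers (faster than 0.3 m/s), more than 20 mm above its seat, within 120 mm of the seat (contact force between barrel and the fingers below 0.1 N and linear speed of barrel above 0.3 m/s and z of barrel in the frame of station above 0.068 m and horizontal distance between barrel and seat below 0.12 m).
It fails at once if the grey barrel is moved 30 mm or more (distance of spare from where it was at the start of the episode above 0.03 m).
It also fails if it takes over 66 s, if anything falls off the work surface, if the arm or the gripper's body presses on something with over 40 N, if the wrist force passes 120 N, or if a joint passes its speed limit or range.

ROBOT

A 6-joint arm with a two-finger parallel gripper is mounted at the origin on the work surface. World frame = base frame: x ahead of the robot, y to its left, z up, the work surface at z = 0. Lengths are in mm, angles in rad, forces in N, time in s.
With the tool pointing down it reaches from about 300 to 875 mm from the base axis. Payload 4.2 kg.
Tool frame: the origin (TCP) lies midway between the tips of the shut fingers; the grasp point (between the pads) lies 19 mm behind it; y points along the fingers, x is the direction in which the jaws open and shut, and the axes are right-handed (so a half turn about y gives the same grasp; the last joint's range is limited). The gripper opens to 85 mm and grips with 20 to 120 N. Pads are 22 mm wide; open, the fingers measure 114 mm over their backs; the gripper's body (76 mm by 85 mm) begins 54 mm behind the grasp point. The pads swing forward as they close: fully open they stand 13 mm farther back than shut.
Start: joints at [-1.364, 0.32, 1.565, -0, 1.257, -0.02], TCP at [129.296, -560.289, 231.338] pointing down, gripper open.
Joint ranges: [-3.11, 3.11], [-0.84, 2.01], [0.21, 2.61], [-1.34, 4.49], [0.05, 2.63], [-2.56, 2.56]. Speed limits (rad/s): [2.57, 2.57, 3.14, 3.14, 3.14, 3.14].

INTERFACE

Orientations are given as a unit quaternion [x, y, z, w].
In Python, from plant import robot, cams gives the robot as it stands.
- The arm moves only by the shell command python3 -m crank 'ROWS' [FORCE]. ROWS is JSON, a list of rows, each a list of 5 numbers: the opening, from 0 (shut) to 1 (fully open), then the shift along the tool's x, y, z in mm, then the turn about the tool's y in rad. In form: [[fingers, tx, ty, tz, twist], ...]. A call has 1 to 12 rows; each row is the pose to reach, as a shift and turn from the pose commanded when the call began, along the tool's axes at that moment; what a row does not reach only later rows make up. A row lasts 1/12 s, in which the tool goes at most 41.7 mm and 7.16 degrees, less where a joint would pass 70% of its speed; a pose out of reach is approached as far as the arm can. A call with a gripper value outside its range is refused whole. The fingers move at their own pace and stop on an object; FORCE is the grip in N (left out, the last holds). Time passes only in rows, so rows that repeat a pose let the fingers close. It gives the time, the measured TCP pose, the force and the opening at its end, in the units of the state.
- robot.get_obs(): the state, without advancing time (a new reading comes with each control period).
- cams.get_image(name): name is "side" or "top"; returns (picture, depth): 400x640x3 uint8, red, green, blue; 400x640 float32, mm along the optical axis (not along the pixel's ray), 0 where there is no reading.
- cams.camera_model(name): a dict with "camera_matrix" (3x3 intrinsics, pixels), "world_from_camera" (4x4, takes a point from camera to world coordinates). Camera axes: x right, y down, z forward; pixel columns grow to the right and rows downward; lengths in mm; the calibration is good to about 2 mm. A picture is of the moment at which its call begins. camera_model takes no time and is no camera call.
- robot.finish_job(): hands the job in, once; it reports no verdict.
The state is a dict: "time": time; "joint_positions": joint angles; "joint_vel": joint speeds; "joint_efforts": joint torques, N m; "position": TCP position; "eef_rot": TCP orientation; "contact_force": force on the tool from outside, world axes, zero at the start; "moment": the same for the moment, N m; "gripper_width": finger opening in mm.
Only numpy, scipy, OpenCV 4.12 (cv2) and the standard library are available. Lean on these libraries where they do the work, as an engineer would, in place of code of your own. Each camera call takes 0.05 s, during which the arm holds its last target.

## Working session

There is one attempt and no reset: what is moved stays moved. The work goes in short steps, Python scripts to look and compute and a shell command to move; the robot and the scene stay as the last step left them, time stands still between calls to the robot, and variables do not carry over. Pictures are saved under pics/ and viewed, and the job is handed in when it is done.

```bash
ls; mkdir -p pics
python3 - <<'E'
from plant import robot,cams
import cv2,numpy as np
o=robot.get_obs()
print({k:np.round(v,3).tolist() for k,v in o.items()})
for n in("side","top"):
    im,d=cams.get_image(n); cv2.imwrite(f"pics/{n}0.png",im[:,:,::-1]); np.save(f"pics/{n}0.npy",d); m=cams.camera_model(n); print(n,np.round(m["camera_matrix"],1).tolist(),np.round(m["world_from_camera"],3).tolist())
E
```

```text
pics
{'time': 0.0, 'joint_positions': [-1.364, 0.32, 1.566, -0.0, 1.257, -0.02], 'joint_vel': [-0.001, 0.001, -0.0, -0.0, 0.0, 0.0], 'joint_efforts': [-0.005, -41.553, -23.417, -0.0, 0.008, 0.0], 'position': [129.2, -559.795, 230.464], 'eef_rot': [-0.553, 0.441, -0.44, 0.554], 'contact_force': [-0.188, 0.512, 0.502], 'moment': [0.026, -0.053, 0.017], 'gripper_width': 85.215}
side [[447.7, 0.0, 317.7], [0.0, 447.7, 193.5], [0.0, 0.0, 1.0]] [[-0.977, -0.176, 0.121, 283.068], [-0.213, 0.754, -0.622, 789.246], [0.019, -0.633, -0.774, 895.621], [0.0, 0.0, 0.0, 1.0]]
top [[450.5, 0.0, 318.4], [0.0, 450.5, 197.5], [0.0, 0.0, 1.0]] [[0.025, -0.984, 0.174, 242.674], [-1.0, -0.026, -0.006, 142.882], [0.01, -0.174, -0.985, 1174.765], [0.0, 0.0, 0.0, 1.0]]
```

View pics/side0.png

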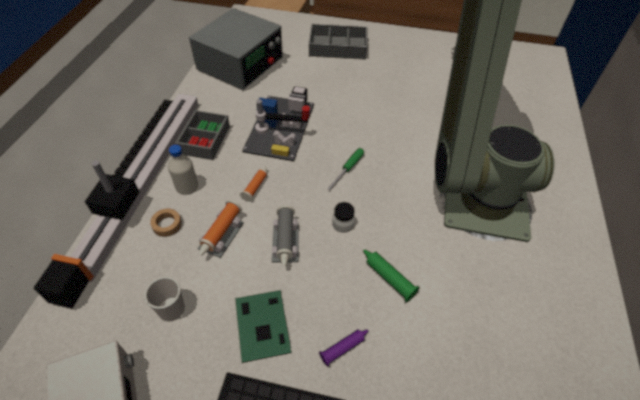

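View pics/top0.png

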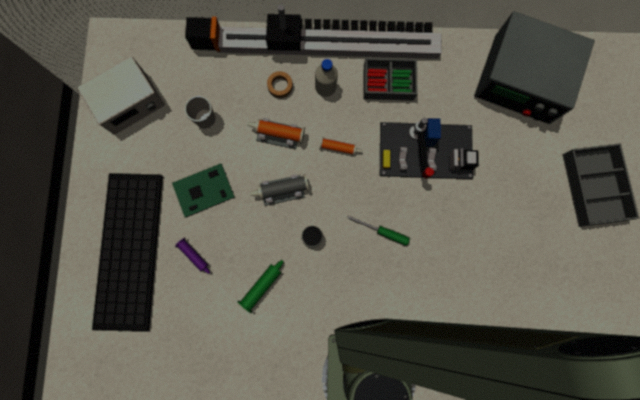

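Two orange barrels are in view. In the top view they are at (280,131), larger and on a V rest, and at (341,147), small and lying on the table. The larger one fits the description. The station is at about (427,150), with the red knob at (430,171). I'll enlarge both.

Run:
```python
import cv2
im=cv2.imread("pics/top0.png")
cv2.imwrite("pics/top0a.png",cv2.resize(im[105:205,235:365],None,fx=6,fy=6,interpolation=cv2.INTER_CUBIC)[:600,:800])
cv2.imwrite("pics/top0b.png",cv2.resize(im[110:190,370:480],None,fx=7,fy=7,interpolation=cv2.INTER_CUBIC)[:600,:800])
```

```text
(no output)
```

View pics/top0a.png

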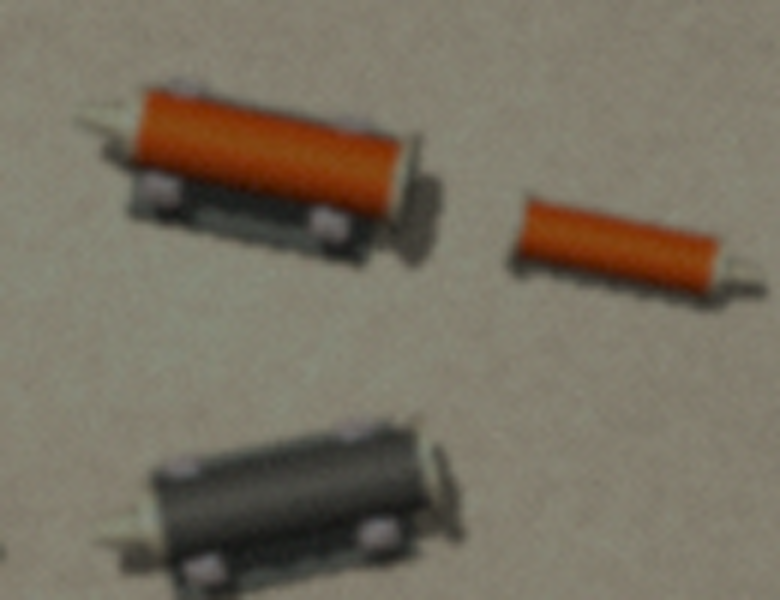

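View pics/top0b.png

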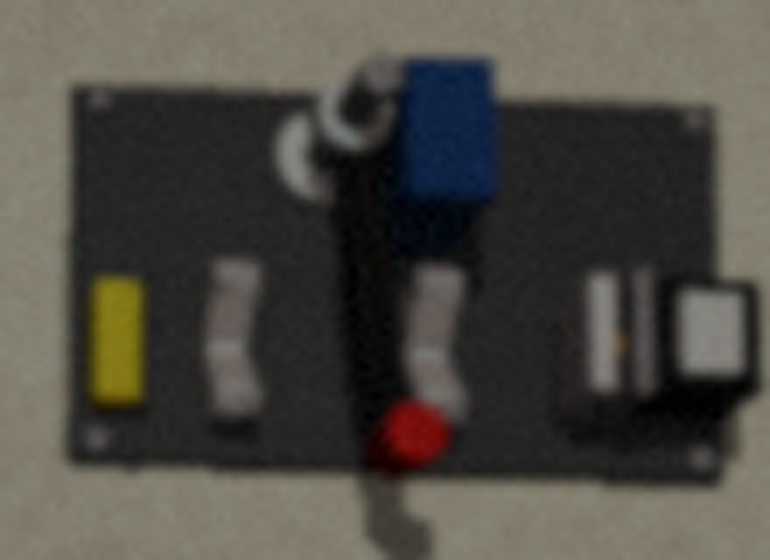

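The crop confirms it: the larger orange barrel, with nozzle to the left, a white flange to the right and V blocks below it. The base plate corners in the station crop are at (75,90), (715,107), (720,480) and (68,462), and the knob top is at (415,433). Next I'll measure.

```bash
cat > h.py <<'E'
import numpy as np,cv2
from plant import cams,robot
from scipy.optimize import least_squares
def ray(n,u,v,z):
    m=cams.camera_model(n);K=m["camera_matrix"];T=np.array(m["world_from_camera"])
    d=T[:3,:3]@np.linalg.inv(K)@[u,v,1]; c=T[:3,3]; return c+d*(z-c[2])/d[2]
def cloud(n,im,d,mask):
    m=cams.camera_model(n);K=np.array(m["camera_matrix"]);T=np.array(m["world_from_camera"])
    v,u=np.nonzero(mask&(d>0)); z=d[v,u]
    p=np.c_[(u-K[0,2])/K[0,0]*z,(v-K[1,2])/K[1,1]*z,z]
    return p@T[:3,:3].T+T[:3,3]
def cyl(P,r=18):
    c=P.mean(0); u,s,vt=np.linalg.svd(P-c,full_matrices=False); a=np.arctan2(vt[0,1],vt[0,0])
    def ax(p):
        d=np.array([np.cos(p[2])*np.cos(p[4]),np.sin(p[2])*np.cos(p[4]),np.sin(p[4])]); return np.array([p[0],p[1],p[3]]),d
    def f(p):
        o,d=ax(p); q=P-o; return np.linalg.norm(q-np.outer(q@d,d),axis=1)-r
    s=least_squares(f,[c[0],c[1],a,c[2]-15,0],loss="soft_l1"); o,d=ax(s.x); t=(P-o)@d
    lo,hi=np.percentile(t,[1,99]); return o+d*(lo+hi)/2,d,hi-lo,np.sqrt(np.mean(f(s.x)**2))
def mask(im,lo,hi,box):
    h=cv2.cvtColor(im,cv2.COLOR_RGB2HSV); m=cv2.inRange(h,lo,hi)>0; b=np.zeros_like(m); x0,y0,x1,y1=box; b[y0:y1,x0:x1]=1; return m&b
E
python3 - <<'E'
from h import *
for n,box in(("top",(240,110,310,150)),("side",(190,195,250,260))):
    im=cv2.imread(f"pics/{n}0.png")[:,:,::-1].copy(); d=np.load(f"pics/{n}0.npy")
    m=mask(im,(5,150,80),(18,255,255),box); P=cloud(n,im,d,m); c,dr,L,e=cyl(P); print(n,m.sum(),c.round(1),dr.round(3),L.round(1),e.round(2),P.max(0).round(1))
C=[ray("top",(x+.5)/7-.5+370,(y+.5)/7-.5+110,10) for x,y in((75,90),(715,107),(720,480),(68,462))]
print(np.round(C,1),[np.linalg.norm(C[i]-C[(i+1)%4]).round(1) for i in range(4)])
L=np.array([[108,95],[108,-155],[-42,-155],[-42,95.]]);W=np.array(C)[:,:2]
lm,wm=L.mean(0),W.mean(0);H=(L-lm).T@(W-wm);a=np.arctan2(H[0,1]-H[1,0],H[0,0]+H[1,1]);R=np.array([[np.cos(a),-np.sin(a)],[np.sin(a),np.cos(a)]]);t=wm-R@lm
print("station",t.round(1),a.round(4),(W-(L@R.T+t)).round(1).tolist())
print("knob exp",R@[-50,0]+t,"post",R@[78,0]+t,"ledge",R@[68,-31]+t)
for n,box in(("top",(420,165,440,180)),("side",(295,85,320,125))):
    im=cv2.imread(f"pics/{n}0.png")[:,:,::-1].copy(); d=np.load(f"pics/{n}0.npy")
    h=cv2.cvtColor(im,cv2.COLOR_RGB2HSV);m=((h[...,0]<5)|(h[...,0]>174))&(h[...,1]>150)&(h[...,2]>60); b=np.zeros_like(m);b[box[1]:box[3],box[0]:box[2]]=1;P=cloud(n,im,d,m&b);print(n,len(P),P.max(0).round(1),P.min(0).round(1)); T=P[P[:,2]>P[:,2].max()-8];print(T.mean(0).round(1))
E
```

```text
top 488 [620.8 243.1  33.6] [-0.194 -0.981  0.   ] 108.6 1.93 [644.9 299.   57. ]
side 574 [619.6 240.4  33.2] [-0.199 -0.98   0.   ] 107.1 1.59 [637.3 298.1  57.2]
[[ 659.   -26.3   10. ]
 [ 659.2 -274.5   10. ]
 [ 511.2 -271.3   10. ]
 [ 511.5  -23.8   10. ]] [np.float64(248.2), np.float64(148.0), np.float64(247.6), np.float64(147.6)]
station [ 552.4 -118.8] -0.0054 [[-1.8, -1.9], [-0.4, -0.2], [1.6, 2.2], [0.6, -0.2]]
knob exp [ 502.35749853 -118.53124048] post [ 630.35566445 -119.21645485] ledge [ 620.18985739 -150.16247829]
top 63 [ 524.1 -122.3  108.9] [ 494.5 -142.7   66.2]
[ 503.9 -131.9  103.9]
side 85 [ 531.6 -119.5  106.5] [ 493.2 -257.     8.5]
[ 501.8 -130.6  103.2]
```

The numbers agree. The barrel axis is at z≈33.5 (34 expected) and both cameras put it at (620,242), turned −0.20 rad. The plate measures 248×148 against 250×150. The knob top is at 104 and the bar stands at about 0.1 rad. Next, the tool axes and the first move.

```bash
cat >> h.py <<'E'
from scipy.spatial.transform import Rotation as R
def go(x,y,z,jaw=None):
    "print shift in tool axes and twist so that jaws (tool x) lie at heading jaw"
    o=robot.get_obs();r=R.from_quat(o["eef_rot"]);p=np.array(o["position"]);s=r.inv().apply(np.array([x,y,z])-p)
    X=r.as_matrix()[:,0];h=np.arctan2(X[1],X[0]);out=""
    if jaw is not None:
        dd=(jaw-h+np.pi/2)%np.pi-np.pi/2; out=f" jaw heading {h:.3f} turn world {dd:.3f} -> twist {-dd:.3f}"
    print("t",round(o["time"],2),"p",p.round(1),"shift",s.round(1),out,"F",np.round(o["contact_force"],1),"w",round(o["gripper_width"],1),"q6",round(o["joint_positions"][5],3))
    return r
E
python3 - <<'E'
from h import *
r=go(502.5,-131,160,np.pi/2+0.095);print(r.as_matrix().round(3))
print("bar", np.arctan2(131-119.2,630.4-502.8))
E
```

```text
t 0.1 p [ 129.2 -559.9  230.6] shift [-333.8   71.1  460.2]  jaw heading -1.344 turn world -0.132 -> twist 0.132 F [-0.5  0.2 -0.5] w 84.9 q6 -0.02
[[ 0.225 -0.     0.974]
 [-0.974  0.002  0.225]
 [-0.002 -1.     0.   ]]
bar 0.09221421688020663
```

```bash
python3 -m crank '[[0.6,-334,71,460,0.132],[0.6,-334,71,460,0.132],[0.6,-334,71,460,0.132],[0.6,-334,71,460,0.132],[0.6,-334,71,460,0.132],[0.6,-334,71,460,0.132],[0.6,-334,71,460,0.132],[0.6,-334,71,460,0.132],[0.6,-334,71,460,0.132],[0.6,-334,71,460,0.132],[0.6,-334,71,460,0.132],[0.6,-334,71,460,0.132]]' 60
python3 -m crank '[[0.6,0,0,0,0],[0.6,0,0,0,0]]'
python3 - <<'E'
from h import *
go(502.5,-131,71,np.pi/2+0.092)
E
```

```text
time: 1.1
position: [455.5, -184.3, 169.0]
eef_rot: [0.523, -0.476, 0.476, -0.523]
contact_force: [0.4, -0.8, 0.3]
gripper_width: 51.3
time: 1.27
position: [455.3, -184.5, 168.7]
eef_rot: [0.524, -0.475, 0.474, -0.524]
contact_force: [-0.7, 0.1, 0.5]
gripper_width: 50.9
t 1.27 p [ 455.3 -184.5  168.7] shift [-48.5  97.6  52.4]  jaw heading -1.471 turn world -0.007 -> twist 0.007 F [-0.7  0.1  0.5] w 50.9 q6 1.063
```

```bash
python3 -m crank '[[0.6,-25,0,26,0],[0.6,-48.5,0,52.4,0.007],[0.6,-48.5,0,52.4,0.007],[0.6,-48.5,0,52.4,0.007]]'
python3 - <<'E'
from h import *
im,d=cams.get_image("top");cv2.imwrite("pics/top1.png",cv2.resize(im[90:230,340:520],None,fx=4,fy=4,interpolation=cv2.INTER_CUBIC)[:,:,::-1])
im,d=cams.get_image("side");cv2.imwrite("pics/side1.png",cv2.resize(im[50:190,210:390],None,fx=4,fy=4,interpolation=cv2.INTER_CUBIC)[:,:,::-1])
go(502.5,-131,71,np.pi/2+0.092)
E
```

```text
time: 1.6
position: [502.2, -133.3, 169.2]
eef_rot: [0.522, -0.477, 0.477, -0.521]
contact_force: [-0.4, 0.4, 1.4]
gripper_width: 51.4
t 1.7 p [ 501.2 -134.1  169.2] shift [-3.  98.2  1.7]  jaw heading -1.484 turn world 0.005 -> twist -0.005 F [-0.2  0.7 -0.1] w 51.3 q6 1.201
```

View pics/side1.png

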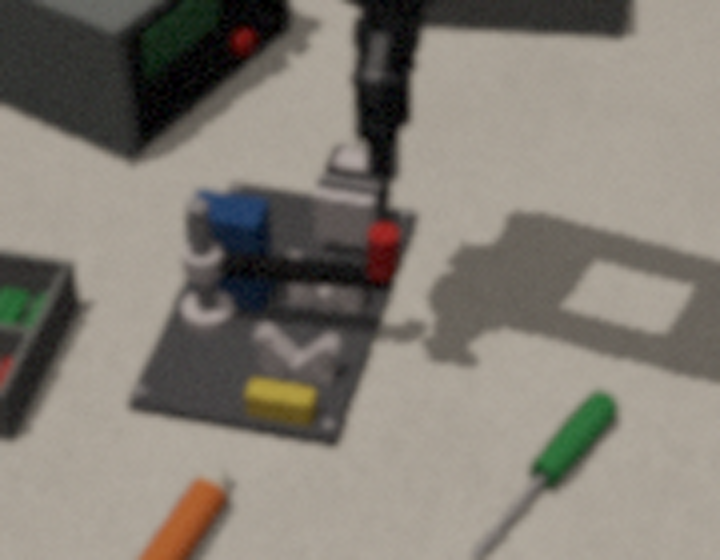

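The side crop shows the gripper straight above the red knob at (383,250) in the crop. Lowering and gripping.

```bash
python3 -m crank '[[0.6,-3,30,1,0],[0.6,-3,60,1,0],[0.6,-3,85,1,0],[0.6,-3,98,1,0],[0.6,-3,98,1,0],[0.6,-3,98,1,0],[0,-3,98,1,0],[0,-3,98,1,0],[0,-3,98,1,0],[0,-3,98,1,0],[0,-3,98,1,0],[0,-3,98,1,0]]' 60
python3 -m crank '[[0,0,0,0,0],[0,0,0,0,0],[0,0,0,0,0]]'
python3 - <<'E'
from h import *
go(502.5,-131,71,np.pi/2+0.092)
E
```

```text
time: 2.7
position: [503.5, -130.2, 72.1]
eef_rot: [-0.521, 0.477, -0.478, 0.522]
contact_force: [-0.9, -1.1, 2.9]
gripper_width: 20.5
time: 2.95
position: [503.5, -130.1, 71.8]
eef_rot: [-0.521, 0.477, -0.478, 0.522]
contact_force: [-0.1, -2.3, 4.2]
gripper_width: 20.0
t 2.95 p [ 503.5 -130.1   71.8] shift [ 0.8  0.8 -1. ]  jaw heading -1.483 turn world 0.004 -> twist -0.004 F [-0.1 -2.3  4.2] w 20.0 q6 1.208
```

```bash
python3 -m crank '[[0,0,-5,0,0],[0,0,-10,0,0],[0,0,-15,0,0],[0,0,-20,0,0],[0,0,-25,0,0],[0,0,-30,0,0],[0,0,-36,0,0],[0,0,-36,0,0],[0,0,-36,0,0]]'
python3 - <<'E'
from h import *
im,d=cams.get_image("side");cv2.imwrite("pics/side2.png",cv2.resize(im[50:190,210:390],None,fx=4,fy=4,interpolation=cv2.INTER_CUBIC)[:,:,::-1])
r=go(502.5,-131,71,np.pi/2+0.092)
P=np.array([630.4,-119.2]);k=robot.get_obs()["position"][:2]-P;print(np.linalg.norm(k));a0=np.arctan2(-k[1],-k[0]);rad=np.linalg.norm(k)
for a in np.r_[a0+np.arange(1,13)*0.12, 1.57]:
    w=P+rad*np.array([-np.cos(a),-np.sin(a)]);s=r.inv().apply([*(w-k-P),0]);print(a.round(3),s.round(1),(a0-a).round(3))
E
```

```text
time: 3.7
position: [504.0, -129.8, 106.7]
eef_rot: [-0.521, 0.477, -0.478, 0.522]
contact_force: [6.5, -0.9, -7.6]
gripper_width: 20.1
t 3.75 p [ 504.  -129.8  106.6] shift [ 1.  35.6 -1.7]  jaw heading -1.483 turn world 0.004 -> twist -0.004 F [ 6.7 -1.2 -8.4] w 20.7 q6 1.208
126.80599958957716
0.204 [15.2  0.   0.9] -0.12
0.324 [30.2  0.   3.5] -0.24
0.444 [44.7  0.   8. ] -0.36
0.564 [58.6  0.  14.1] -0.48
0.684 [71.7  0.  21.9] -0.6
0.804 [83.7  0.1 31.2] -0.72
0.924 [94.6  0.1 41.8] -0.84
1.044 [1.041e+02 1.000e-01 5.370e+01] -0.96
1.164 [1.121e+02 1.000e-01 6.660e+01] -1.08
1.284 [1.185e+02 1.000e-01 8.040e+01] -1.2
1.404 [123.2   0.2  94.9] -1.32
1.524 [126.1   0.2 109.8] -1.44
1.57 [126.8   0.2 115.6] -1.486
```

View pics/side2.png

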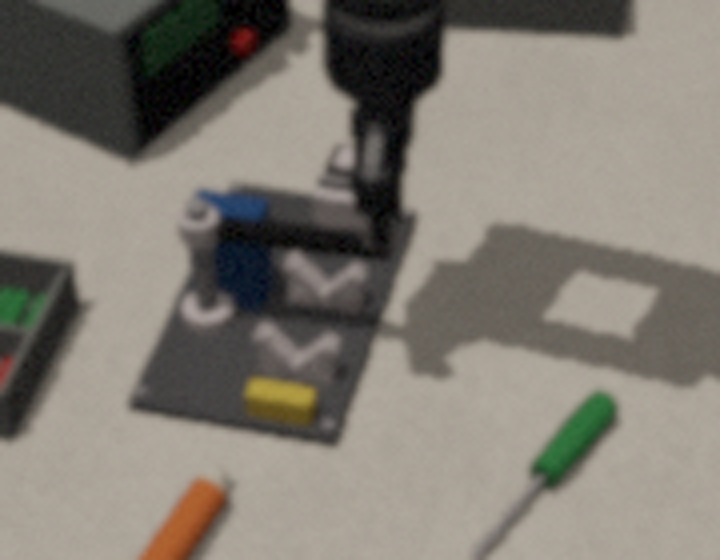

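The bar is up, level with the top of the post. Now the swing.

```bash
python3 -m crank '[[0,7.6,0,0.2,-0.06],[0,15.2,0,0.9,-0.12],[0,22.7,0,2,-0.18],[0,30.2,0,3.5,-0.24],[0,44.7,0,8,-0.36],[0,58.6,0,14.1,-0.48],[0,71.7,0,21.9,-0.6],[0,83.7,0,31.2,-0.72],[0,83.7,0,31.2,-0.72],[0,83.7,0,31.2,-0.72]]'
python3 - <<'E'
from h import *
r=go(502.5,-131,71,np.pi/2+0.092)
P=np.array([630.4,-119.2]);k=robot.get_obs()["position"][:2]-P;print(np.linalg.norm(k));a0=np.arctan2(-k[1],-k[0]);rad=128;print(a0)
X=r.as_matrix()[:,0];h=np.arctan2(-X[1],-X[0])
for a in np.r_[a0+np.arange(1,7)*0.12, 1.57]:
    w=P+rad*np.array([-np.cos(a),-np.sin(a)]);s=r.inv().apply([*(w-k-P),0]);print(a.round(3),s.round(1),(a0-a).round(3),"abs",h+np.pi/2-np.pi-a+np.pi/1 )
E
```

```text
time: 4.58
position: [540.9, -211.0, 105.6]
eef_rot: [0.656, -0.265, 0.263, -0.656]
contact_force: [2.6, -3.6, -7.6]
gripper_width: 20.3
t 4.58 p [ 540.9 -211.   105.6] shift [-83.   34.7  31.2]  jaw heading -0.765 turn world -0.714 -> twist 0.714 F [ 2.6 -3.6 -7.6] w 20.3 q6 0.374
128.21710471345997
0.7982209187634495
0.918 [15.3 -0.   1. ] -0.12 abs 3.0293392289208074
1.038 [30.5 -0.1  3.6] -0.24 abs 2.9093392289208078
1.158 [45.2 -0.1  8.1] -0.36 abs 2.7893392289208077
1.278 [59.2 -0.2 14.2] -0.48 abs 2.6693392289208075
1.398 [72.4 -0.2 22. ] -0.6 abs 2.5493392289208074
1.518 [84.6 -0.2 31.3] -0.72 abs 2.4293392289208073
1.57 [89.5 -0.3 35.8] -0.772 abs 2.3775601476842567
```

```bash
python3 -m crank '[[0,7.6,0,0.2,-0.06],[0,15.3,0,1,-0.12],[0,30.5,0,3.6,-0.24],[0,45.2,0,8.1,-0.36],[0,59.2,0,14.2,-0.48],[0,72.4,0,22,-0.6],[0,84.6,0,31.3,-0.72],[0,87.5,0,33.8,-0.75],[0,87.5,0,33.8,-0.75],[0,87.5,0,33.8,-0.75],[0,87.5,0,33.8,-0.75]]' 
python3 -m crank '[[0,0,1,0,0],[0,0,2,0,0],[0,0,3,0,0],[0,0,4,0,0],[0,0,5,0,0],[0,0,5,0,0],[0,0,5,0,0]]'
python3 - <<'E'
from h import *
im,d=cams.get_image("side");cv2.imwrite("pics/side3.png",cv2.resize(im[50:190,210:390],None,fx=4,fy=4,interpolation=cv2.INTER_CUBIC)[:,:,::-1])
r=go(502.5,-131,71,np.pi/2+0.092)
E
```

```text
time: 5.5
position: [625.8, -248.5, 106.4]
eef_rot: [0.709, -0.006, 0.002, -0.706]
contact_force: [-2.2, -7.9, -4.2]
gripper_width: 20.1
time: 6.08
position: [627.0, -249.4, 103.9]
eef_rot: [0.709, -0.004, 0.004, -0.705]
contact_force: [-2.0, -10.6, 3.0]
gripper_width: 20.3
t 6.13 p [ 627.  -249.4  103.9] shift [-125.9   32.2  117.1]  jaw heading -0.012 turn world -1.467 -> twist 1.467 F [ -1.7 -10.7   2.9] w 20.3 q6 -0.378
```

View pics/side3.png

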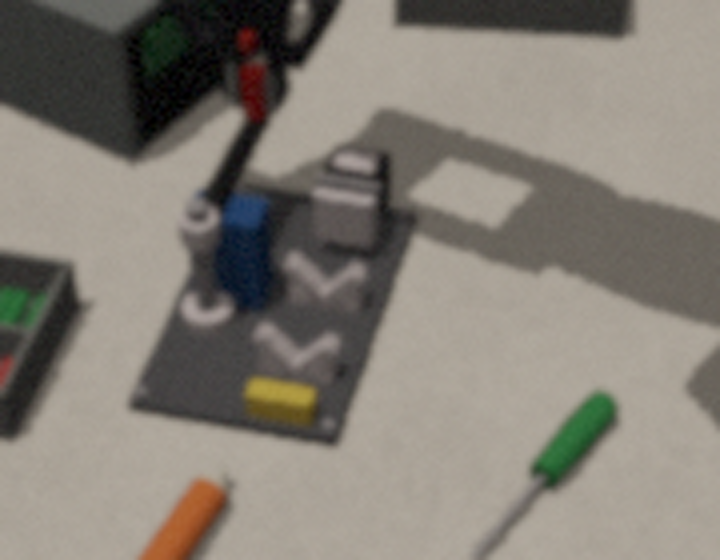

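Run:
```python
from h import *
import itertools
def proj(n,p):
    m=cams.camera_model(n);T=np.linalg.inv(np.array(m["world_from_camera"]));q=np.array(m["camera_matrix"])@(T[:3,:3]@p+T[:3,3]);return q[:2]/q[2]
a=-0.0054;t=np.array([552.4,-118.8])
def w(x,y,z): return np.array([x*np.cos(a)-y*np.sin(a)+t[0],x*np.sin(a)+y*np.cos(a)+t[1],z])
for n,f,(x0,y0,s) in(("top","top0.png",(370,110,7)),("side","side0.png",(210,50,4))):
    im=cv2.imread("pics/"+f);c=cv2.resize(im[y0:y0+(80 if s==7 else 140),x0:x0+(110 if s==7 else 180)],None,fx=s,fy=s,interpolation=cv2.INTER_CUBIC)
    def pl(pts,col):
        q=np.array([(proj(n,w(*p))-[x0,y0]+.5)*s-.5 for p in pts]);cv2.polylines(c,[q.round().astype(int)],True,col,1)
    pl([(42,-47,88),(94,-47,88),(94,-15,88),(42,-15,88)],(0,255,255))
    pl([(78+8*np.cos(k),8*np.sin(k),114) for k in np.arange(0,6.3,.3)],(0,255,0))
    pl([(-16,71,32),(16,71,32),(16,89,32),(-16,89,32)],(255,0,255))
    pl([(0,-46,30),(0,-30,30),(0,30,30),(0,46,30)],(255,255,0))
    pl([(-42,-155,10),(108,-155,10),(108,95,10),(-42,95,10)],(255,255,255))
    cv2.imwrite(f"pics/ov_{n}.png",c)
```

```text
(no output)
```

View pics/ov_top.png

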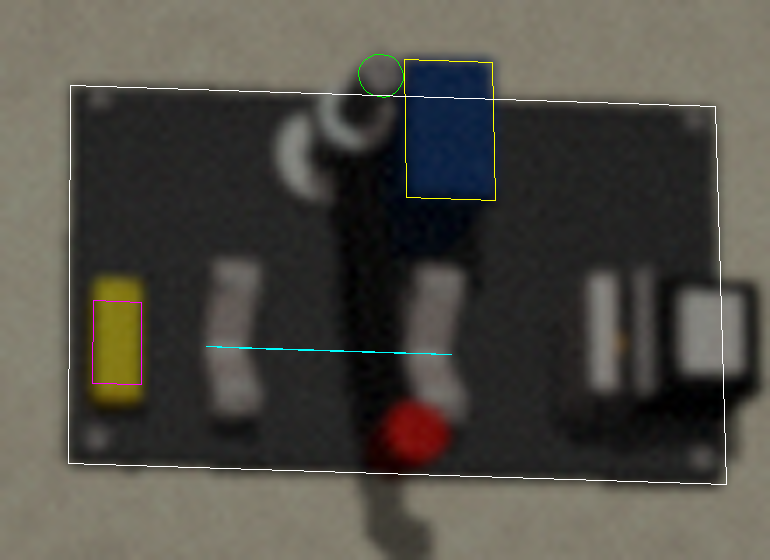

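View pics/ov_side.png

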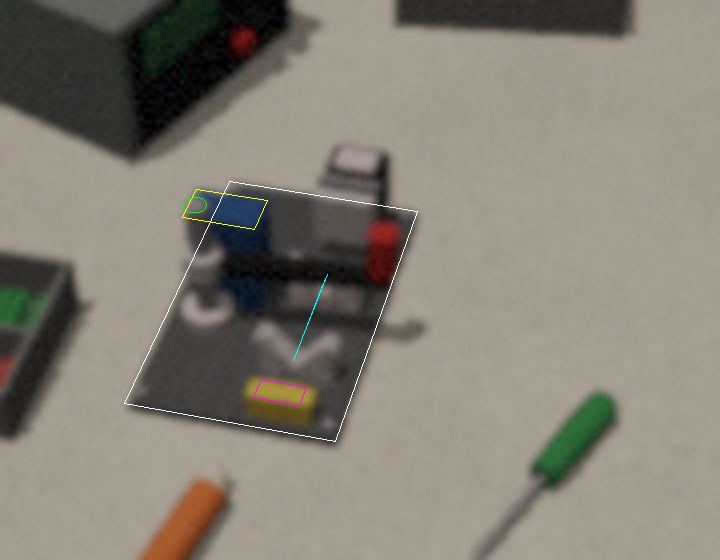

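The top overlay fits the plate, ledge, post and outlet. The side overlay is off by about 1 px, within calibration. The bar rests on the ledge: vertical force turned positive and the descent stalled. Releasing.

```bash
python3 -m crank '[[0.3,0,0,0,0],[0.6,0,0,0,0],[0.6,0,0,0,0],[0.6,0,0,0,0],[0.6,0,-20,0,0],[0.6,0,-50,0,0],[0.6,0,-80,0,0],[0.6,0,-100,0,0],[0.6,0,-100,0,0]]'
python3 - <<'E'
from h import *
im,d=cams.get_image("side");cv2.imwrite("pics/side4.png",cv2.resize(im[50:190,210:390],None,fx=4,fy=4,interpolation=cv2.INTER_CUBIC)[:,:,::-1])
m0=mask(im,(0,150,60),(5,255,255),(255,50,285,90))|mask(im,(174,150,60),(180,255,255),(255,50,285,90));P=cloud("side",im,d,m0);T=P[P[:,2]>P[:,2].max()-8];print(P.max(0),T.mean(0))
go(620,242,180,-0.2)
E
```

```text
time: 6.88
position: [630.3, -246.8, 208.1]
eef_rot: [0.708, -0.001, 0.008, -0.706]
contact_force: [0.4, -1.0, 0.0]
gripper_width: 51.3
[ 695.09770602 -234.29812729  136.78857704] [ 624.89738383 -247.0054479   132.37925865]
t 6.93 p [ 629.2 -246.5  205.2] shift [-15.4  24.3 488.3]  jaw heading -0.013 turn world -0.187 -> twist 0.187 F [-0.7  0.4 -1. ] w 51.1 q6 -0.378
```

View pics/side4.png

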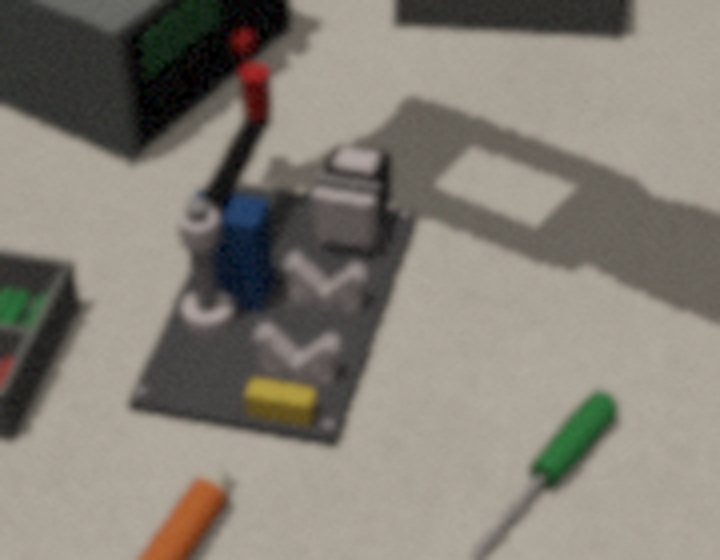

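The bar is parked, with the knob top at 132–134 (134 expected). On to the orange barrel.

```bash
python3 -m crank '[[0.7,-4,10,41,0.02],[0.7,-5,20,82,0.08],[0.7,-6,24,123,0.187],[0.7,-8,24,164,0.187],[0.7,-9,24,205,0.187],[0.7,-10,24,246,0.187],[0.7,-11,24,287,0.187],[0.7,-12,24,328,0.187],[0.7,-13,24,369,0.187],[0.7,-14,24,410,0.187],[0.7,-15,24,450,0.187],[0.7,-15,24,470,0.187]]' 
python3 -m crank '[[0.7,0,0,10,0],[0.7,0,0,18,0],[0.7,0,0,18,0]]'
python3 - <<'E'
from h import *
go(620,242,17,-0.2)
im,d=cams.get_image("side");cv2.imwrite("pics/side5.png",cv2.resize(im[160:290,150:330],None,fx=4,fy=4,interpolation=cv2.INTER_CUBIC)[:,:,::-1])
E
```

```text
time: 7.93
position: [617.2, 228.3, 176.2]
eef_rot: [-0.704, 0.071, -0.068, 0.704]
contact_force: [0.3, -0.6, 0.2]
gripper_width: 59.7
time: 8.18
position: [622.5, 241.7, 177.1]
eef_rot: [0.704, -0.071, 0.07, -0.703]
contact_force: [0.9, -0.4, -0.5]
gripper_width: 59.7
t 8.18 p [622.5 241.7 177.1] shift [-2.300e+00  1.601e+02 -1.000e-01]  jaw heading -0.199 turn world -0.001 -> twist 0.001 F [ 0.9 -0.4 -0.5] w 59.7 q6 0.552
```

View pics/side5.png

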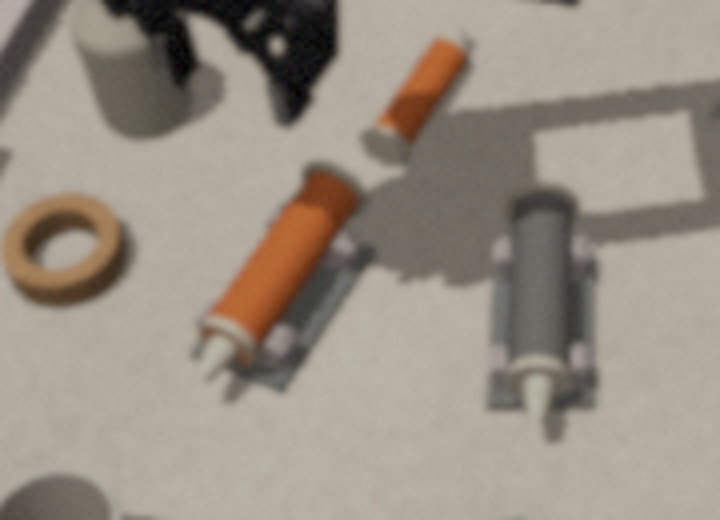

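The side crop shows the orange barrel at (275,270) in its rest, with the gripper above and behind it. The nozzle points towards the camera, which is +y. Lowering.

```bash
python3 -m crank '[[0.7,-1,35,0,0],[0.7,-2,70,0,0],[0.7,-2,105,0,0],[0.7,-2,130,0,0],[0.7,-2,148,0,0],[0.7,-2,158,0,0],[0.7,-2,158,0,0],[0.7,-2,158,0,0]]' 40
python3 - <<'E'
from h import *
go(620,242,17,-0.2)
im,d=cams.get_image("side");cv2.imwrite("pics/side6.png",cv2.resize(im[160:290,150:330],None,fx=4,fy=4,interpolation=cv2.INTER_CUBIC)[:,:,::-1])
E
```

```text
time: 8.9
position: [621.3, 240.5, 20.7]
eef_rot: [0.704, -0.071, 0.071, -0.703]
contact_force: [0.1, 0.1, 0.7]
gripper_width: 59.6
t 8.9 p [621.3 240.5  20.7] shift [-1.6  3.7  1.2]  jaw heading -0.201 turn world 0.001 -> twist -0.001 F [0.1 0.1 0.7] w 59.6 q6 0.554
```

View pics/side6.png

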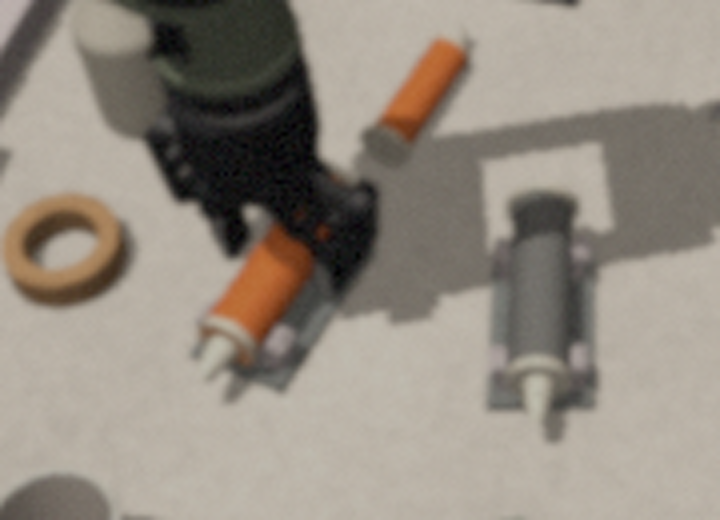

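The fingers straddle the body between the V blocks. Closing, then a small lift.

```bash
python3 -m crank '[[0.5,-1.6,3,1,0],[0.4,-1.6,3,1,0],[0.3,-1.6,3,1,0],[0.2,-1.6,3,1,0],[0,-1.6,3,1,0],[0,-1.6,3,1,0],[0,-1.6,3,1,0],[0,-1.6,3,1,0],[0,-1.6,3,1,0]]' 45
python3 - <<'E'
from h import *
go(620,242,17,-0.2)
E
python3 -m crank '[[0,0,-5,0,0],[0,0,-12,0,0],[0,0,-25,0,0],[0,0,-45,0,0],[0,0,-75,0,0],[0,0,-105,0,0],[0,0,-130,0,0],[0,0,-140,0,0],[0,0,-140,0,0]]'
python3 - <<'E'
from h import *
go(551.5,-118.8,158,-0.0054)
im,d=cams.get_image("side");cv2.imwrite("pics/side7.png",cv2.resize(im[120:290,120:340],None,fx=3.5,fy=3.5,interpolation=cv2.INTER_CUBIC)[:,:,::-1])
m=mask(im,(5,150,80),(18,255,255),(150,120,240,270)); P=cloud("side",im,d,m);c,dr,L,e=cyl(P); print(c.round(1),dr.round(3),L.round(1),e.round(2))
E
```

```text
time: 9.7
position: [621.4, 243.0, 19.1]
eef_rot: [-0.703, 0.069, -0.072, 0.704]
contact_force: [4.2, -2.1, 5.7]
gripper_width: 34.9
t 9.7 p [621.4 243.   19.1] shift [-1.2  2.1 -1.3]  jaw heading -0.200 turn world -0.000 -> twist 0.000 F [ 4.2 -2.1  5.7] w 34.9 q6 0.556
time: 10.45
position: [619.9, 243.6, 160.1]
eef_rot: [-0.703, 0.069, -0.072, 0.704]
contact_force: [0.6, -0.3, -1.3]
gripper_width: 34.5
t 10.45 p [619.9 243.6 160.1] shift [   4.8    1.2 -368.8]  jaw heading -0.200 turn world 0.194 -> twist -0.194 F [ 0.6 -0.3 -1.3] w 34.5 q6 0.556
[623.  267.1 174.4] [0.195 0.981 0.009] 56.2 3.01
```

View pics/side7.png

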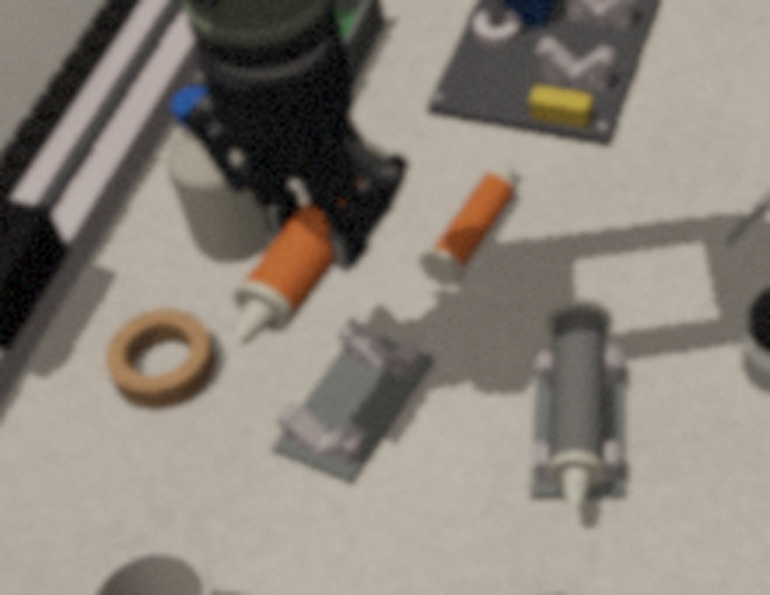

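The barrel is held level and clear of its rest. Carrying it to above the cradle.

```bash
python3 -m crank '[[0,1,0,-20,0],[0,2,0,-55,-0.02],[0,2,0,-92,-0.06],[0,3,0,-130,-0.1],[0,3,0,-168,-0.14],[0,4,0,-206,-0.17],[0,4,0,-244,-0.194],[0,4,0,-282,-0.194],[0,5,0,-318,-0.194],[0,5,0,-345,-0.194],[0,5,0,-360,-0.194],[0,5,0,-368,-0.194]]'
python3 -m crank '[[0,0,0,0,0],[0,0,0,0,0]]'
python3 - <<'E'
from h import *
go(551.5,-117.8,64,-0.0054)
for n,(x0,y0,w,h) in(("side",(210,50,180,140)),("top",(360,90,140,110))):
    im,d=cams.get_image(n);cv2.imwrite(f"pics/{n}8.png",cv2.resize(im[y0:y0+h,x0:x0+w],None,fx=4,fy=4,interpolation=cv2.INTER_CUBIC)[:,:,::-1])
E
```

```text
time: 11.5
position: [548.9, -120.4, 154.8]
eef_rot: [-0.707, 0.005, -0.001, 0.707]
contact_force: [0.0, -0.3, -0.5]
gripper_width: 34.8
time: 11.67
position: [550.5, -118.1, 156.0]
eef_rot: [-0.707, 0.003, -0.001, 0.708]
contact_force: [-0.1, 0.4, -1.1]
gripper_width: 34.6
t 11.67 p [ 550.5 -118.1  156. ] shift [ 1.2 92.   0.2]  jaw heading -0.006 turn world 0.001 -> twist -0.001 F [-0.1  0.4 -1.1] w 34.6 q6 -0.226
```

View pics/side8.png

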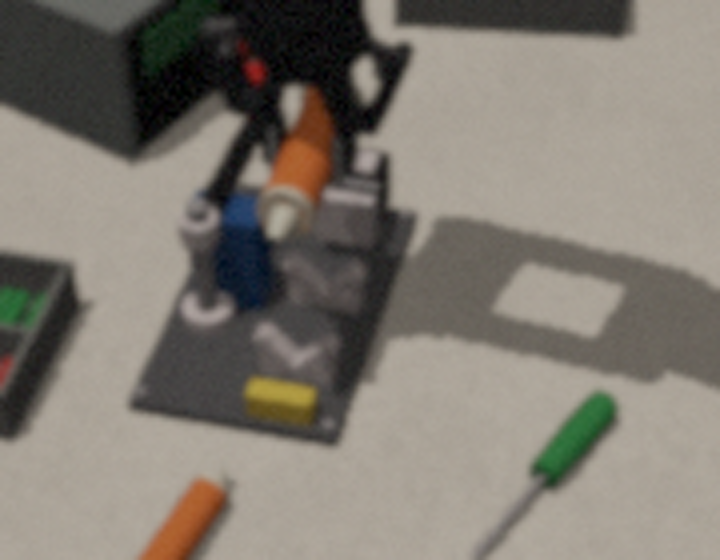

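View pics/top8.png

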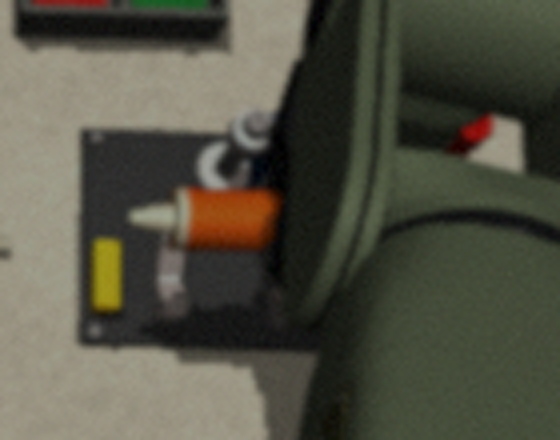

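Both views show the barrel over the cradle with its nozzle towards the yellow block. Lowering in two stages.

```bash
python3 -m crank '[[0,1,20,0,0],[0,1,45,0,0],[0,1,65,0,0],[0,1,78,0,0],[0,1,84,0,0],[0,1,84,0,0],[0,1,84,0,0]]'
python3 - <<'E'
from h import *
go(551.5,-117.8,64,-0.0054)
E
python3 -m crank '[[0,0,2,0,0],[0,0,4,0,0],[0,0,6,0,0],[0,0,8,0,0],[0,0,8,0,0],[0,0,8,0,0]]'
python3 - <<'E'
from h import *
go(551.5,-117.8,64,-0.0054)
for n,(x0,y0,w,h) in(("side",(210,50,180,140)),):
    im,d=cams.get_image(n);cv2.imwrite(f"pics/{n}9.png",cv2.resize(im[y0:y0+h,x0:x0+w],None,fx=4,fy=4,interpolation=cv2.INTER_CUBIC)[:,:,::-1])
E
```

```text
time: 12.35
position: [552.7, -118.1, 73.7]
eef_rot: [0.707, -0.002, 0.002, -0.707]
contact_force: [0.2, 0.4, -1.2]
gripper_width: 34.8
t 12.35 p [ 552.7 -118.1   73.7] shift [-1.2  9.7  0.3]  jaw heading -0.005 turn world -0.000 -> twist 0.000 F [ 0.2  0.4 -1.2] w 34.8 q6 -0.226
time: 12.85
position: [552.1, -118.8, 65.4]
eef_rot: [0.707, -0.002, 0.002, -0.707]
contact_force: [1.8, 0.6, -0.8]
gripper_width: 34.5
t 12.85 p [ 552.1 -118.8   65.4] shift [-0.6  1.4  1. ]  jaw heading -0.006 turn world 0.001 -> twist -0.001 F [ 1.8  0.6 -0.8] w 34.5 q6 -0.226
```

View pics/side9.png

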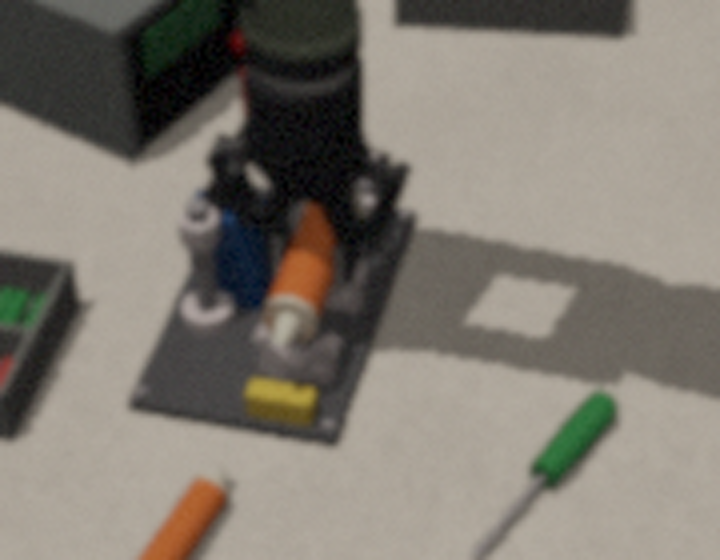

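It's almost seated, with a slight sideways contact. Lowering a few millimetres more.

```bash
python3 -m crank '[[0,0,1,0,0],[0,0,2,0,0],[0,0,3,0,0],[0,0,3,0,0],[0,0,3,0,0]]'
```

```text
time: 13.32
position: [552.1, -118.8, 62.3]
eef_rot: [0.707, -0.002, 0.002, -0.707]
contact_force: [0.1, 0.3, -1.4]
gripper_width: 34.9
```

I made a sign error. The axis sits 15 mm above the TCP, so it is now at about 77 and the seat is at TCP z≈33. The force reading agrees, since only weight is felt. I'll carry on down.

```bash
python3 -m crank '[[0,0,4,0,0],[0,0,9,0,0],[0,0,14,0,0],[0,0,19,0,0],[0,0,23,0,0],[0,0,25,0,0],[0,0,25,0,0],[0,0,25,0,0]]'
python3 -m crank '[[0,0,1,0,0],[0,0,2,0,0],[0,0,3,0,0],[0,0,4,0,0],[0,0,4,0,0],[0,0,4,0,0]]'
```

```text
time: 13.98
position: [552.2, -118.8, 37.2]
eef_rot: [0.707, -0.002, 0.002, -0.707]
contact_force: [-0.0, 0.2, -0.9]
gripper_width: 34.8
time: 14.48
position: [553.6, -119.0, 34.1]
eef_rot: [0.707, -0.001, 0.003, -0.707]
contact_force: [2.8, 0.3, 3.8]
gripper_width: 34.5
```

Run:
```python
from h import *
go(551.5,-117.8,33,-0.0054)
for n,(x0,y0,w,h) in(("side",(210,50,180,140)),):
    im,d=cams.get_image(n);cv2.imwrite(f"pics/{n}10.png",cv2.resize(im[y0:y0+h,x0:x0+w],None,fx=4,fy=4,interpolation=cv2.INTER_CUBIC)[:,:,::-1])
```

```text
t 14.48 p [ 553.6 -119.    34.1] shift [-2.1  1.1  1.2]  jaw heading -0.006 turn world 0.001 -> twist -0.001 F [2.8 0.3 3.8] w 34.5 q6 -0.226
```

View pics/side10.png

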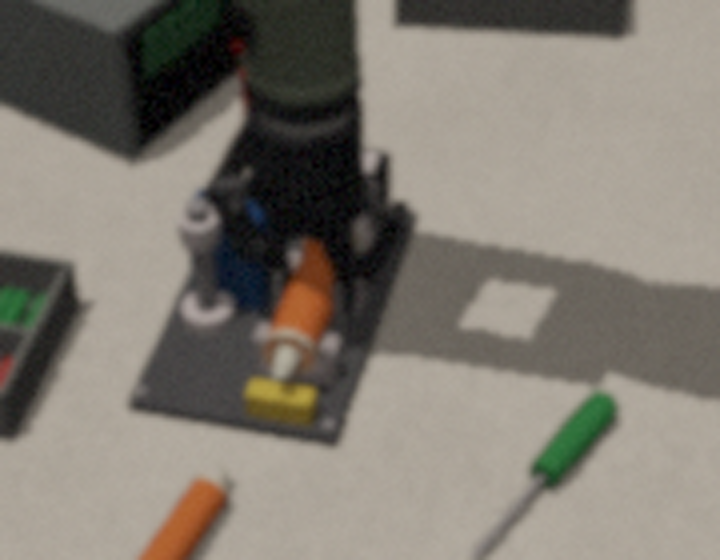

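The barrel is seated: upward force 3.8 N, V self-centring by +1.5 mm in x. Opening gently.

```bash
python3 -m crank '[[0,1,0.7,0,0],[0,1,0.7,0,0],[0.42,1,0.7,0,0],[0.46,1,0.7,0,0],[0.5,1,0.7,0,0],[0.56,1,0.7,0,0],[0.6,1,0.7,0,0],[0.6,1,0.7,0,0],[0.6,1,0.7,0,0],[0.6,1,0.7,0,0]]'
python3 -m crank '[[0.6,0,-5,0,0],[0.6,0,-15,0,0],[0.6,0,-30,0,0],[0.6,0,-55,0,0],[0.6,0,-90,0,0],[0.6,0,-130,0,0],[0.6,0,-160,0,0],[0.6,0,-170,0,0]]'
python3 - <<'E'
from h import *
go(630.4,-247,104,-0.0054)
for n,(x0,y0,w,h) in(("side",(210,50,180,140)),):
    im,d=cams.get_image(n);cv2.imwrite(f"pics/{n}11.png",cv2.resize(im[y0:y0+h,x0:x0+w],None,fx=4,fy=4,interpolation=cv2.INTER_CUBIC)[:,:,::-1])
m=mask(im,(5,150,80),(18,255,255),(265,95,305,150)); P=cloud("side",im,d,m);c,dr,L,e=cyl(P); print(m.sum(),c.round(1),dr.round(3),L.round(1),e.round(2))
E
```

```text
time: 15.37
position: [552.9, -118.7, 32.5]
eef_rot: [-0.707, 0.002, -0.002, 0.707]
contact_force: [0.3, 0.8, -0.4]
gripper_width: 51.4
time: 16.03
position: [555.6, -119.3, 209.3]
eef_rot: [0.708, 0.002, 0.006, -0.706]
contact_force: [0.3, 0.1, 0.0]
gripper_width: 51.1
t 16.03 p [ 555.6 -119.3  209.3] shift [  74.4  106.5 -126.9]  jaw heading -0.006 turn world 0.000 -> twist -0.000 F [0.3 0.1 0. ] w 51.1 q6 -0.226
319 [ 552.7 -121.4   47.3] [-0.006 -1.    -0.008] 105.2 3.33
```

View pics/side11.png

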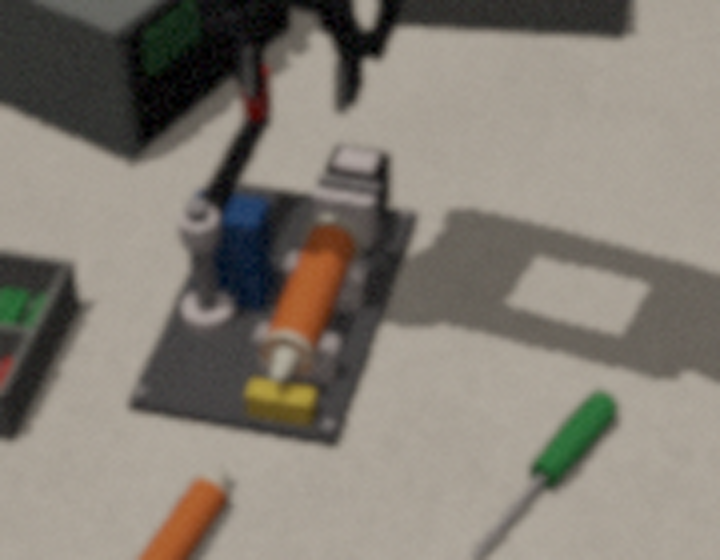

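The barrel sits at (552.7,−121.4,47.3), parallel and within 3 mm of the seat. Back to the knob.

```bash
python3 -m crank '[[0.6,20,0,-36,0],[0.6,45,0,-76,0],[0.6,65,0,-110,0.01],[0.6,71.5,0,-127.5,0.02],[0.6,71.5,0,-127.5,0.02],[0.6,71.5,0,-127.5,0.02],[0.6,71.5,0,-127.5,0.02]]' 60
python3 - <<'E'
from h import *
go(627.5,-247.5,104,-0.027)
for n,(x0,y0,w,h) in(("side",(210,30,180,140)),):
    im,d=cams.get_image(n);cv2.imwrite(f"pics/{n}12.png",cv2.resize(im[y0:y0+h,x0:x0+w],None,fx=4,fy=4,interpolation=cv2.INTER_CUBIC)[:,:,::-1])
E
```

```text
time: 16.67
position: [623.0, -245.9, 201.4]
eef_rot: [-0.707, 0.01, -0.008, 0.708]
contact_force: [-0.5, -0.4, -0.2]
gripper_width: 51.2
t 16.67 p [ 623.  -245.9  201.4] shift [ 4.8 97.4 -1.6]  jaw heading -0.026 turn world -0.001 -> twist 0.001 F [-0.5 -0.4 -0.2] w 51.2 q6 -0.367
```

View pics/side12.png

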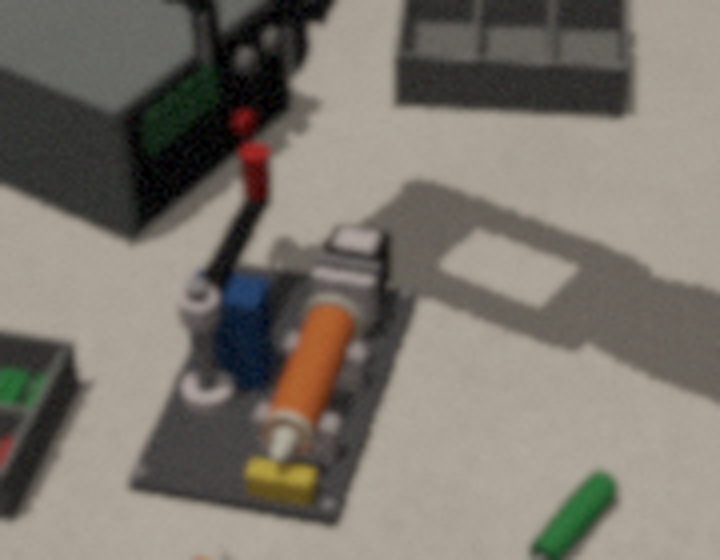

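The barrel is seated with its nozzle at the yellow block, and the knob at (255,172) is still parked. Lowering onto the knob and gripping.

```bash
python3 -m crank '[[0.6,4,30,-1,0],[0.6,4.8,60,-1.6,0],[0.6,4.8,85,-1.6,0],[0.6,4.8,97,-1.6,0],[0.6,4.8,97,-1.6,0],[0.6,4.8,97,-1.6,0]]' 60
python3 -m crank '[[0,0,0,0,0],[0,0,0,0,0],[0,0,0,0,0],[0,0,0,0,0],[0,0,0,0,0],[0,0,0,0,0],[0,0,0,0,0]]'
python3 - <<'E'
from h import *
go(627.5,-247.5,104,-0.027)
E
```

```text
time: 17.22
position: [628.8, -247.7, 106.2]
eef_rot: [-0.707, 0.009, -0.009, 0.707]
contact_force: [1.0, -0.3, 0.4]
gripper_width: 51.1
time: 17.8
position: [629.5, -249.0, 107.4]
eef_rot: [0.708, -0.008, 0.01, -0.707]
contact_force: [-0.5, 0.3, 6.5]
gripper_width: 19.9
t 17.8 p [ 629.5 -249.   107.4] shift [-2.1  3.4  1.4]  jaw heading -0.026 turn world -0.001 -> twist 0.001 F [-0.5  0.3  6.5] w 19.9 q6 -0.367
```

```bash
python3 -m crank '[[0,0,-2,0,0],[0,0,-4,0,0],[0,0,-6,0,0],[0,0,-8,0,0],[0,0,-8,0,0],[0,0,-8,0,0]]'
python3 - <<'E'
from h import *
r=go(627.5,-247.5,104,-0.027)
P=np.array([630.4,-119.2]);k=robot.get_obs()["position"][:2]-P;print(np.linalg.norm(k));a0=np.arctan2(-k[1],-k[0]);rad=128;print(a0)
for a in a0-np.arange(1,7)*0.12:
    w=P+rad*np.array([-np.cos(a),-np.sin(a)]);s=r.inv().apply([*(w-k-P),0]);print(a.round(3),s.round(1),(a0-a).round(3))
E
```

```text
time: 18.3
position: [628.3, -248.1, 112.6]
eef_rot: [-0.707, 0.01, -0.009, 0.707]
contact_force: [1.5, 1.0, -7.1]
gripper_width: 20.1
t 18.3 p [ 628.3 -248.1  112.6] shift [-0.8  8.6  0.6]  jaw heading -0.026 turn world -0.001 -> twist 0.001 F [ 1.5  1.  -7.1] w 20.1 q6 -0.367
128.9282020982349
1.55460966189908
1.435 [-15.3   0.    1.7] 0.12
1.315 [-30.5   0.1   4.3] 0.24
1.195 [-45.2   0.1   8.7] 0.36
1.075 [-59.3   0.1  14.8] 0.48
0.955 [-72.5   0.1  22.6] 0.6
0.835 [-84.7   0.2  31.9] 0.72
```

```bash
python3 -m crank '[[0,-7.6,0,0.8,0.06],[0,-15.3,0,1.7,0.12],[0,-30.5,0,4.3,0.24],[0,-45.2,0,8.7,0.36],[0,-59.3,0,14.8,0.48],[0,-72.5,0,22.6,0.6],[0,-84.7,0,31.9,0.72],[0,-84.7,0,31.9,0.72],[0,-84.7,0,31.9,0.72]]'
python3 - <<'E'
from h import *
r=go(627.5,-247.5,104,-0.027)
P=np.array([630.4,-119.2]);k=robot.get_obs()["position"][:2]-P;print(np.linalg.norm(k));a0=np.arctan2(-k[1],-k[0]);rad=128;print(a0)
for a in np.r_[a0-np.arange(1,7)*0.12,.05]:
    w=P+rad*np.array([-np.cos(a),-np.sin(a)]);s=r.inv().apply([*(w-k-P),0]);print(a.round(3),s.round(1),(a0-a).round(3))
E
```

```text
time: 19.05
position: [545.1, -213.5, 113.8]
eef_rot: [-0.658, 0.257, -0.258, 0.659]
contact_force: [4.5, 2.8, -7.7]
gripper_width: 20.1
t 19.05 p [ 545.1 -213.5  113.8] shift [83.6  9.9 31. ]  jaw heading -0.746 turn world 0.719 -> twist -0.719 F [ 4.5  2.8 -7.7] w 20.1 q6 0.352
127.17560736699407
0.8350897900256298
0.715 [-15.3  -0.   -0.1] 0.12
0.595 [-30.5  -0.    2.5] 0.24
0.475 [-45.2  -0.    6.9] 0.36
0.355 [-59.3  -0.   13. ] 0.48
0.235 [-72.5  -0.   20.8] 0.6
0.115 [-84.7  -0.   30. ] 0.72
0.05 [-90.9  -0.   35.7] 0.785
```

```bash
python3 -m crank '[[0,-7.6,0,0,0.06],[0,-15.3,0,0.2,0.12],[0,-30.5,0,2.5,0.24],[0,-45.2,0,6.9,0.36],[0,-59.3,0,13,0.48],[0,-72.5,0,20.8,0.6],[0,-84.7,0,30,0.72],[0,-90.5,0,35.3,0.78],[0,-90.5,0,35.3,0.78],[0,-90.5,0,35.3,0.78]]'
python3 - <<'E'
from h import *
r=go(502.5,-125,85,1.571+.05)
for n,(x0,y0,w,h) in(("side",(210,30,180,140)),):
    im,d=cams.get_image(n);cv2.imwrite(f"pics/{n}13.png",cv2.resize(im[y0:y0+h,x0:x0+w],None,fx=4,fy=4,interpolation=cv2.INTER_CUBIC)[:,:,::-1])
E
```

```text
time: 19.88
position: [505.1, -126.8, 114.5]
eef_rot: [-0.51, 0.487, -0.49, 0.513]
contact_force: [8.6, 1.1, -8.1]
gripper_width: 20.0
t 19.88 p [ 505.1 -126.8  114.5] shift [-1.9 29.5 -2.7]  jaw heading -1.525 turn world 0.004 -> twist -0.004 F [ 8.6  1.1 -8.1] w 20.0 q6 1.256
```

View pics/side13.png

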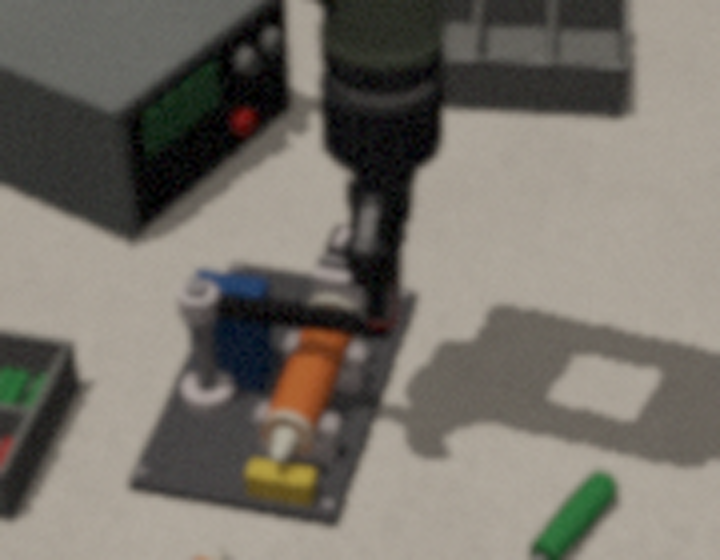

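The bar is raised over the barrel at about 0.05 rad. Lowering gently.

```bash
python3 -m crank '[[0,0,3,0,0],[0,0,6,0,0],[0,0,9,0,0],[0,0,12,0,0],[0,0,15,0,0],[0,0,18,0,0],[0,0,21,0,0],[0,0,23,0,0],[0,0,23,0,0],[0,0,23,0,0]]'
python3 -m crank '[[0,0,1,0,0],[0,0,2,0,0],[0,0,3,0,0],[0,0,4,0,0],[0,0,5,0,0],[0,0,6,0,0],[0,0,6,0,0],[0,0,6,0,0]]'
```

```text
time: 20.77
position: [505.1, -127.2, 91.4]
eef_rot: [-0.51, 0.487, -0.49, 0.512]
contact_force: [8.0, 1.2, -6.6]
gripper_width: 20.0
time: 21.43
position: [504.9, -127.3, 86.1]
eef_rot: [-0.51, 0.487, -0.49, 0.512]
contact_force: [4.7, 1.8, -2.1]
gripper_width: 19.9
```

```bash
python3 -m crank '[[0,0,1,0,0],[0,0,1.5,0,0],[0,0,1.5,0,0],[0,0,1.5,0,0]]'
python3 -m crank '[[0.2,0,0,0,0],[0.28,0,0,0,0],[0.4,0,0,0,0],[0.6,0,0,0,0],[0.6,0,0,0,0],[0.6,0,0,0,0],[0.6,0,0,0,0]]'
python3 -m crank '[[0.6,0,-10,0,0],[0.6,0,-25,0,0],[0.6,0,-50,0,0],[0.6,0,-80,0,0],[0.6,0,-110,0,0],[0.6,0,-130,-30,0],[0.6,0,-130,-70,0],[0.6,0,-130,-110,0],[0.6,0,-130,-110,0]]'
python3 - <<'E'
from h import *
for n,(x0,y0,w,h) in(("side",(210,30,180,140)),("top",(360,100,130,100))):
    im,d=cams.get_image(n);cv2.imwrite(f"pics/{n}14.png",cv2.resize(im[y0:y0+h,x0:x0+w],None,fx=4,fy=4,interpolation=cv2.INTER_CUBIC)[:,:,::-1]);np.save(f"pics/{n}14.npy",d);cv2.imwrite(f"pics/{n}14f.png",im[:,:,::-1])
    if n=="side": m=mask(im,(5,150,80),(18,255,255),(265,95,305,150)); P=cloud(n,im,d,m);c,dr,L,e=cyl(P); print(m.sum(),c.round(1),dr.round(3),L.round(1),e.round(2))
    h=cv2.cvtColor(im,cv2.COLOR_RGB2HSV);m=((h[...,0]<4)|(h[...,0]>174))&(h[...,1]>150)&(h[...,2]>60);b=np.zeros_like(m);bx=(295,85,320,125) if n=="side" else (415,160,445,185);b[bx[1]:bx[3],bx[0]:bx[2]]=1;P=cloud(n,im,d,m&b);T=P[P[:,2]>P[:,2].max()-8] if len(P) else P;print(n,"knob",len(P),P.max(0).round(1) if len(P) else 0,T.mean(0).round(1))
go(0,0,0)
E
```

```text
time: 21.77
position: [504.7, -127.3, 85.5]
eef_rot: [-0.51, 0.487, -0.49, 0.512]
contact_force: [3.6, 2.7, 6.7]
gripper_width: 20.1
time: 22.35
position: [502.0, -127.0, 83.0]
eef_rot: [0.511, -0.489, 0.488, -0.511]
contact_force: [0.9, -0.1, -0.8]
gripper_width: 50.8
time: 23.1
position: [385.1, -130.8, 213.3]
eef_rot: [0.512, -0.491, 0.487, -0.51]
contact_force: [-0.8, 0.7, -0.3]
gripper_width: 51.0
261 [ 552.9 -121.2   47.5] [-0.002  1.     0.005] 106.4 4.81
side knob 85 [ 532.1 -111.6  113.1] [ 501.6 -125.2  109.6]
top knob 70 [ 540.7 -115.8  114.3] [ 503.8 -125.9  110.3]
t 23.2 p [ 391.5 -131.9  214.2] shift [-149.1  213.4 -385.7]  F [ 0.  -0.   0.7] w 51.5 q6 1.174
```

View pics/side14.png

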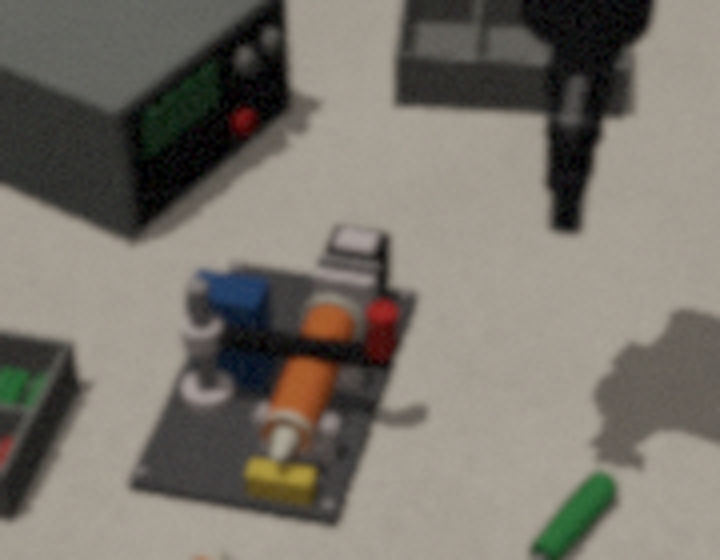

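View pics/top14.png

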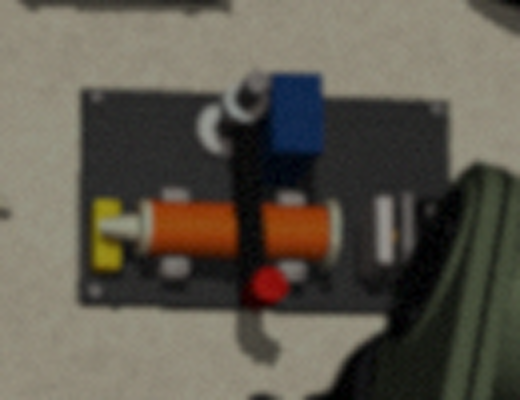

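The bar lies across the barrel. The knob top is about 7 mm above its fully-down reading, so the lift is about 8 mm, and the turn is about 0.05 rad. The barrel is seated and the arm is clear. Handing in.

```bash
python3 -c "
from plant import robot
print(robot.finish_job()); print(robot.get_obs()['time'])"
```

```text
the job is handed in; nothing more can be done
None
the job is handed in; nothing more can be done
```

I loaded the orange barrel and clamped it, then handed the job in at about 23 s of the 66 s allowed. `finish_job()` reports no verdict.

**What I did:** I lifted the bar by its knob, swung it to about 1.54 rad and parked it on the blue ledge. The barrel went into the cradle with its nozzle at the outlet block, set down until the upward force read about 4 N and then let go. I swung the bar back and lowered it onto the barrel, then moved the arm clear.

**Last checks by camera and force:**

| Check | Measured | Required |
|---|---|---|
| Barrel position | (552.9, −121.2, 47.5) mm, about 2.5 mm from the seat | within 14 mm in plan, 43–52 mm high |
| Barrel parallel to station | within 0.01 rad | within 0.1 rad |
| Bar turn | about 0.05 rad | below 0.2 rad |
| Bar lift | about 7 mm, from the knob top at 110 against 103.5 when down | 4–12 mm |
| Robot touching anything | contact force about 0 N | no contact |

- **Clamp force:** I did not measure it. I infer it from the spring and from the bar stopping at the expected height.
- **Grey barrel:** I never went near it, but I did not measure it again at the end.
- **Set-down height:** I first worked it out wrongly, about 30 mm too high. The force reading showed only the barrel's weight, so I corrected it before letting go.
- **Camera disagreement:** the side camera put the station about 1 px (roughly 2 mm) off from the top camera, which is within the stated calibration.

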